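Close a biscuit canister with its nested lids, pump it, and lift off the outer lid alone

TASK

Pick up the two nested lids together (the red knob carries both), set them on the blue biscuit canister with the white inner lid fully home in its mouth, and let go; then press the red pump knob down to its stop to drive the air out and let it spring back up. Now lift only the blue outer lid, best by its steel collar, leaving the inner lid seated and undisturbed. Finish while still holding the outer lid level and still, about a hand's width (10 cm) straight above where it lay, without shifting the canister or disturbing the cup, timer or phone.

Things in the scene. Friction and masses are not known exactly. Their poses are not given: they have to be found in the camera images.
- canister: Round blue canister, steel band near the foot, biscuits inside, upright and loose on the table, 1.4 kg. Outer diameter 96, height 92, mouth diameter 90 mm. Origin: centre of its underside, z up. With the inner lid seated, that lid's origin is on this axis, 78 mm above this origin. Canister and lids may swap left and right places.
- inner_lid: White inner lid, 0.2 kg, standing on the table on its plug. Origin: centre of the plug's underside, z up. Tapered plug 14 mm deep (diameter 70 at the bottom, 85 at the top), then a flange of diameter 100 (z 14 to 20 mm) that rests on the canister's rim, then a pump housing of diameter 36 up to z 32. The red knob is on its axis; lifting the knob lifts this lid and the outer lid lying on it.
- outer_lid: Blue outer lid, 0.16 kg: ring plate, diameter 110, 4 mm thick, loose on the inner lid's flange; skirt 5 mm down round the flange, 2 mm play. Origin: centre of the plate's underside (20 mm above the inner lid's origin when nested), z up. Steel collar on it, outer diameter 56, inner 50, z 4 to 26 mm, through which the knob sticks out; lift by gripping across the collar's outside.
- collar_top (a point): Centre of the top of the steel collar, on the outer lid's axis, 26 mm above its origin.
- knob_top (a point): Centre of the top face of the red pump knob: a cylinder of diameter 26 mm that sticks out 22 mm above the collar's top (68 mm above the inner lid's origin) while it is up. The knob can be pulled on without coming out.
- pump_knob (a joint): Travel of the pump knob, m: 0 = up, 0.008 = pressed down to its stop. A spring pushes it up with 2 N at the top, 6 N at the stop.
- espresso_cup: Bystander: white espresso cup, 62 x 88 x 50 mm, origin at the centre of its underside.
- oven_timer: Bystander: round white and grey kitchen timer, diameter 69 mm, 58 mm high, origin at the centre of its underside.
- phone: Bystander: black phone lying flat, 72 x 148 x 10 mm, origin at the centre of its underside.
There are look-alikes about, which are no part of the job. Of the things shaped like the outer_lid, the blue one is meant.

How it is judged (in metres and radians):
On the way, in this order (a step that is already met when the one before it is completed fails the run):
1. both lids, still nested, are set down together with the inner lid fully home in the canister's mouth, let go, knob up (z of inner_lid in the frame of canister between 0.0755 and 0.0805 m and horizontal distance between inner_lid and canister below 0.006 m and angle between the z axis of inner_lid and the z axis of canister, either way round below 0.06 rad and z of outer_lid in the frame of inner_lid between 0.0175 and 0.0225 m and horizontal distance between outer_lid and inner_lid below 0.006 m and contact force between the fingers and inner_lid below 0.3 N and contact force between the fingers and outer_lid below 0.3 N and value of joint pump_knob below 0.002 m), for 0.2 s.
2. the pump knob is pressed down to its stop with the lids seated (z of inner_lid in the frame of canister between 0.0755 and 0.0805 m and horizontal distance between inner_lid and canister below 0.006 m and angle between the z axis of inner_lid and the z axis of canister, either way round below 0.06 rad and z of outer_lid in the frame of inner_lid between 0.0175 and 0.0225 m and horizontal distance between outer_lid and inner_lid below 0.006 m and value of joint pump_knob above 0.0068 m), for 0.1 s.
3. the knob has sprung back up, the lids still nested and seated (z of inner_lid in the frame of canister between 0.0755 and 0.0805 m and horizontal distance between inner_lid and canister below 0.006 m and angle between the z axis of inner_lid and the z axis of canister, either way round below 0.06 rad and z of outer_lid in the frame of inner_lid between 0.0175 and 0.0225 m and horizontal distance between outer_lid and inner_lid below 0.006 m and value of joint pump_knob below 0.002 m), for 0.1 s.
At the end, for the whole second after the job is handed in: Outer lid held still by the gripper, level (0.2 rad), 60 to 160 mm above where it lay, within 40 mm of the canister axis, touching neither inner lid nor canister. Inner lid untouched and home in the mouth (height 2.5 mm, centre 6 mm, tilt 0.06 rad), knob up (2 mm) (z of inner_lid in the frame of canister between 0.0755 and 0.0805 m and horizontal distance between inner_lid and canister below 0.006 m and angle between the z axis of inner_lid and the z axis of canister, either way round below 0.06 rad and value of joint pump_knob below 0.002 m and angle between canister's own z axis and vertical below 0.05 rad and z of outer_lid in the frame of canister between 0.158 and 0.258 m and horizontal distance between outer_lid and canister below 0.04 m and angle between outer_lid's own z axis and vertical below 0.2 rad and linear speed of outer_lid below 0.03 m/s and contact force between the fingers and outer_lid above 1 N and contact force between each of outer_lid, the fingers and inner_lid below 0.1 N and contact force between outer_lid and canister below 0.1 N and linear speed of inner_lid below 0.02 m/s); the arm keeps its last pose, push and grip.
It fails at once if the lids came apart while the inner lid was not seated in the canister, or the inner lid was dragged out of its seat during the lift ((z of outer_lid in the frame of inner_lid above 0.032 m or horizontal distance between outer_lid and inner_lid above 0.03 m) and (z of inner_lid in the frame of canister above 0.083 m or z of inner_lid in the frame of canister below 0.073 m or horizontal distance between inner_lid and canister above 0.01 m)).
It fails at once if the canister was shoved more than 30 mm or tipped (distance of canister from where it was at the start of the episode above 0.03 m or angle between canister's own z axis and vertical above 0.2 rad).
It fails at once if the cup, timer or phone was moved more than 15 mm (distance of any of espresso_cup, oven_timer, phone from where it was at the start of the episode above 0.015 m).
It also fails if it takes over 64 s, if anything falls off the work surface, if the arm or the gripper's body presses on something with over 40 N, if the wrist force passes 120 N, or if a joint passes its speed limit or range.

ROBOT

A 6-joint arm with a two-finger parallel gripper is mounted at the origin on a cart in front of the work surface, level with it; the furniture and walls round the work are solid. World frame = base frame: x ahead of the robot, y to its left, z up, the work surface at z = 0. Lengths are in mm, angles in rad, forces in N, time in s.
With the tool pointing down it reaches from about 350 to 975 mm from the base axis. Payload 7.1 kg.
Tool frame: the origin (TCP) lies at the very end of the fingers, on their centre line; the grasp point (between the pads) lies ctrl.hold_point_z behind it (ctrl.hold_point_z is the distance from the TCP to the grasp point, in mm); z points along the fingers, y is the line along which they close (so a half turn about z gives the same grasp; the last joint's range is limited). The gripper opens to 88 mm and grips with 3 to 60 N. Pads are 20 mm wide; open, the fingers measure 115 mm over their backs; the gripper's body (75 mm by 178 mm) begins 61 mm behind the grasp point.
Start: joints at [-1.221, 0.423, 1.63, -0, 1.089, -0.019], TCP at [225.327, -582.952, 222.675] pointing down, gripper open.
Joint ranges: [-3, 3], [-0.9, 2.11], [0.09, 2.58], [-1.31, 4.45], [0.11, 2.69], [-2.54, 2.54]. Speed limits (rad/s): [2.39, 2.39, 3.01, 3.14, 3.14, 3.14].

INTERFACE

Orientations are given as a rotation vector (axis times angle).
In Python, from workcell import ctrl gives the robot as it stands. The module is installed in compiled form; this text tells all that it offers.
- The arm moves only by the shell command python3 -m creep 'ROWS'. ROWS is JSON, a list of rows, each an object with "translation": the shift along the tool's x, y, z in mm, a list of three; "angular": the turn, a rotation vector about the tool's x, y, z in rad, a list of three; "jaw": the opening, from 0 (shut) to 1 (fully open). A call has exactly 8 rows; each row is the pose to reach, as a shift and turn from the pose commanded when the call began, along the tool's axes at that moment; what a row does not reach only later rows make up. A row lasts 1/8 s, in which the tool goes at most 62.5 mm and 10.7 degrees, less where a joint would pass 70% of its speed; a pose out of reach is approached as far as the arm can. A call with a gripper value outside its range is refused whole. The fingers move at their own pace and stop on an object; the grip force is fixed at half the most. Time passes only in rows, so rows that repeat a pose let the fingers close, or fill a call up. It gives the time, the measured TCP pose, the force, the opening and the grip force at its end, in the units of the state.
- ctrl.get_obs(): the state, without advancing time (a new reading comes with each control period).
- ctrl.get_image(name): name is "side" or "top"; returns the picture (480x640x3 uint8, red, green, blue); there is no depth.
- ctrl.camera_info(name): a dict with "camera_matrix" (3x3 intrinsics, pixels), "world_from_camera" (4x4, takes a point from camera to world coordinates). Camera axes: x right, y up, looking along -z (the intrinsics and any distortion apply to the point x, -y, -z); pixel columns grow to the right and rows downward; lengths in mm; the calibration is good to about 2 mm. A picture is of the moment at which its call begins. camera_info takes no time and is no camera call.
- ctrl.close_job(): hands the job in; it is judged then, once.
Trained networks look in the newest picture that a camera, given by its name, has taken for a name from the list of things; names that differ only in an ending like _2 or _b are one class to them, and where a whole thing is asked for, a point or a joint stands for the part that bears it (a point fixed in the world has none). Each returns a list of dicts, best first, with "score" (0 to 1); they miss things now and then, are a little off and sometimes report something else, mostly with a low value. They report only what shows in the picture. A call takes as long as a camera call. They do not tell look-alikes from the thing itself.
- ctrl.look_for(camera, label): "rect" ([left, top, right, bottom] in pixels, round what is visible of it).
The state is a dict: "t": time; "qpos": joint angles; "qvel": joint speeds; "joint_torque": joint torques, N m; "ee_pos": TCP position; "orientation": TCP orientation; "ft_force": force on the tool from outside, world axes, zero at the start; "moment": the same for the moment, N m; "width": finger opening in mm; "grasp_force": force on a finger pad.
Only numpy, scipy, OpenCV 4.12 (cv2) and the standard library are available. Lean on these libraries where they do the work, as an engineer would, in place of code of your own. Each camera call takes 0.05 s, during which the arm holds its last target. There are 200 camera calls.

## Working session

There is one attempt and no reset: what is moved stays moved. The work goes in short steps, Python scripts to look and compute and a shell command to move; the robot and the scene stay as the last step left them, time stands still between calls to the robot, and variables do not carry over. Pictures are saved under pics/ and viewed, at most 10 in all, crops included, and the job is handed in when it is done.

```bash
mkdir -p pics; cat > h.py <<'E'
import numpy as np,cv2
from workcell import ctrl
from scipy.spatial.transform import Rotation as R
def cam(n):
    i=ctrl.camera_info(n);return np.array(i["camera_matrix"]),np.array(i["world_from_camera"])
def ray(n,u,v):
    K,T=cam(n);d=np.linalg.inv(K)@[u,v,1];d=T[:3,:3]@[d[0],-d[1],-d[2]];return T[:3,3],d
def at(n,u,v,z):
    o,d=ray(n,u,v);return o+d*(z-o[2])/d[2]
def proj(n,p):
    K,T=cam(n);q=np.linalg.inv(T)@np.append(p,1);q=K@[q[0],-q[1],-q[2]];return q[:2]/q[2]
def shot(n,f):
    im=ctrl.get_image(n);cv2.imwrite("pics/"+f,cv2.cvtColor(im,cv2.COLOR_RGB2BGR));return im
E
python3 - <<'E'
from h import *
import json
a=shot("top","t0.png");b=shot("side","s0.png")
for c in("top","side"):
    print(c,ctrl.camera_info(c))
    for l in("canister","outer_lid","inner_lid","knob_top","collar_top","espresso_cup","oven_timer","phone"):
        print(c,l,[(np.round(d["rect"]).tolist(),round(d["score"],2)) for d in ctrl.look_for(c,l)][:4])
o=ctrl.get_obs();print(o);print(ctrl.hold_point_z,R.from_rotvec(o["orientation"]).as_matrix().round(3))
E
```

```text
top {'camera_matrix': array([[531.45745103,   0.        , 309.42369553],
       [  0.        , 531.45745103, 242.98685203],
       [  0.        ,   0.        ,   1.        ]]), 'world_from_camera': array([[-2.67150307e-02,  9.96464602e-01, -7.96530285e-02,
         4.71960695e+02],
       [-9.99303721e-01, -2.86971489e-02, -2.38442087e-02,
        -2.61537416e+02],
       [-2.60457248e-02,  7.89605690e-02,  9.96537430e-01,
         1.08228464e+03],
       [ 0.00000000e+00,  0.00000000e+00,  0.00000000e+00,
         1.00000000e+00]])}
top canister [([185.0, 267.0, 245.0, 320.0], 0.97)]
top outer_lid [([342.0, 227.0, 394.0, 286.0], 0.88), ([297.0, 308.0, 352.0, 362.0], 0.83), ([430.0, 239.0, 481.0, 291.0], 0.75), ([262.0, 194.0, 311.0, 248.0], 0.71)]
top inner_lid [([354.0, 247.0, 375.0, 268.0], 0.69)]
top knob_top [([362.0, 249.0, 377.0, 263.0], 0.67)]
top collar_top [([257.0, 192.0, 314.0, 250.0], 0.86), ([296.0, 306.0, 350.0, 361.0], 0.72)]
top espresso_cup [([252.0, 131.0, 296.0, 167.0], 0.64), ([203.0, 326.0, 278.0, 364.0], 0.38)]
top oven_timer [([366.0, 156.0, 395.0, 192.0], 0.6
[... 1354 characters left out ...]
88975e+00, -1.95163531e-08,
        1.08855284e+00, -1.89945333e-02]), 'qvel': array([ 0.00085356,  0.00286492,  0.00032647, -0.00066209, -0.00120327,
       -0.00110501]), 'joint_torque': array([-1.03845046e-03, -5.44569004e+01, -2.74046338e+01,  6.44550822e-02,
        1.68330426e-02, -6.59328038e-06]), 'ee_pos': array([ 225.33831189, -582.97310364,  222.70290072]), 'orientation': array([3.08824690e+00, 5.76011387e-01, 2.27727187e-05]), 'ft_force': array([-0.51806269,  1.06109697, -0.47876781]), 'moment': array([-0.03488999,  0.00513182, -0.01871232]), 'grasp_force': 0.0, 'width': 87.95687797738665}
18.700000000000003 [[ 0.933  0.36   0.   ]
 [ 0.36  -0.933 -0.   ]
 [-0.     0.    -1.   ]]
```

View pics/t0.png

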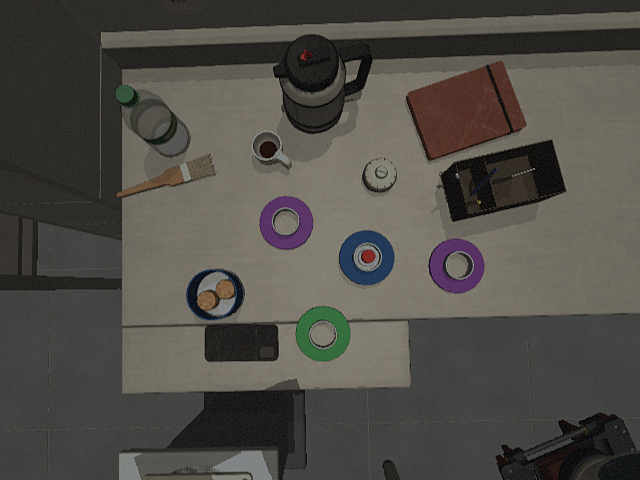

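View pics/s0.png

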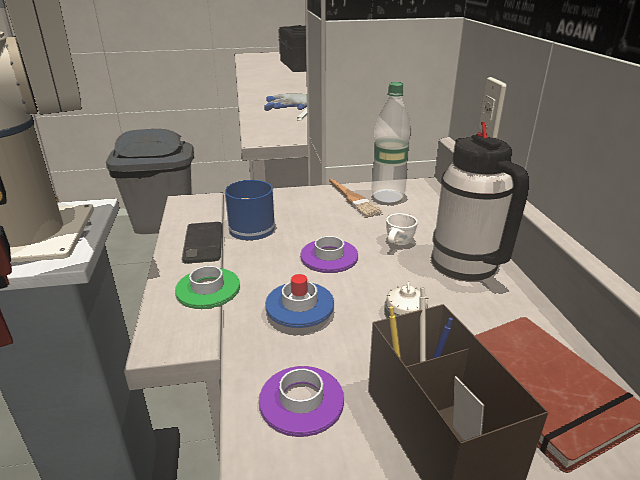

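The overhead picture shows four lid-shaped things: green (323,334), purple (287,222), purple (457,266) and blue with the red knob (367,257). The blue one fits, as it is the only one with the red knob. The canister is at (215,294), the phone at (241,342), the cup at (268,150) and the timer at (380,175).

```bash
cat > m.py <<'E'
from h import *
def blob(im,lo,hi,box):
    hsv=cv2.cvtColor(im,cv2.COLOR_RGB2HSV);m=cv2.inRange(hsv,lo,hi);k=np.zeros_like(m);l,t,r,b=box;k[t:b,l:r]=m[t:b,l:r]
    n,lab,st,c=cv2.connectedComponentsWithStats(k);i=1+np.argmax(st[1:,4]);return lab==i,st[i],c[i]
def tri(p,q):
    (o1,d1),(o2,d2)=ray("top",*p),ray("side",*q);s=np.linalg.lstsq(np.c_[d1,-d2],o2-o1,rcond=None)[0]
    a,b=o1+d1*s[0],o2+d2*s[1];return (a+b)/2,np.linalg.norm(a-b)
RED=((0,150,80),(8,255,255));BLUE=((100,100,25),(125,255,255))
E
python3 - <<'E'
from m import *
a=ctrl.get_image("top");b=ctrl.get_image("side")
_,s,c=blob(a,*RED,(330,225,400,290));print("knob top",s,c,at("top",*c,68))
_,s2,c2=blob(b,*RED,(270,260,330,310));print("knob side",s2,c2)
print(tri(c,c2))
m,s,c=blob(a,*BLUE,(330,220,405,295));e=cv2.fitEllipse(cv2.convexHull(np.argwhere(m)[:,::-1].astype(np.int32)));print("plate",s,e,at("top",*e[0],24))
m,s,c=blob(a,*BLUE,(175,255,255,330));h=cv2.convexHull(np.argwhere(m)[:,::-1].astype(np.int32));e=cv2.fitEllipse(h);print("can",s,e,at("top",*e[0],92))
m,s,c=blob(b,*BLUE,(215,165,285,250));print("can side",s)
for hyp in ([at("top",*e[0],92)]):
  th=np.linspace(0,6.28,60)
  for cam_,z in(("top",92),("side",92),("side",0)):
    P=np.array([proj(cam_,[hyp[0]+48*np.cos(t),hyp[1]+48*np.sin(t),z]) for t in th]);print(cam_,z,P.min(0),P.max(0))
for n,u,v,z in(("cup",268,150,50),("timer",380,175,58),("phone",241,342,10),("green",323,334,26),("purpL",287,222,26),("purpR",457,266,26)):print(n,at("top",u,v,z).round())
big=np.hstack([cv2.resize(a[210:310,320:420],(390,390),interpolation=2),cv2.resize(b[250:350,250:350],(390,390),interpolation=2)])
cv2.imwrite("pics/c0.png",big[:,:,::-1])
E
```

```text
knob top [362 250  13  13 128] [368.0625   255.859375] [ 525.21100947 -348.36668168   68.        ]
knob side [291 274  16  10 118] [298.81355932 278.49152542]
(array([ 525.98466105, -348.45437542,   67.61618062]), np.float64(1.5084188478269023))
plate [ 339  231   55   54 1643] ((366.1873474121094, 257.2857360839844), (53.64833450317383, 54.80653381347656), 85.74671173095703) [ 524.78780266 -348.31512615   24.        ]
can [186 270  57  50 467] ((213.68727111816406, 294.09136962890625), (50.39200973510742, 56.63384246826172), 82.13872528076172) [460.7109129  -56.81212632  92.        ]
can side [225 180  47  45 749]
top 92 [188.11375861 268.33668511] [239.33546335 320.04005656]
side 92 [223.65418352 180.43021417] [271.77279241 200.26876826]
side 0 [228.09635692 219.35743178] [274.03428268 241.523743  ]
cup [ 742. -160.   50.]
timer [ 683. -378.   58.]
phone [363. -94.  10.]
green [ 376. -258.   26.]
purpL [ 600. -192.   26.]
purpR [ 502. -526.   26.]
```

View pics/c0.png

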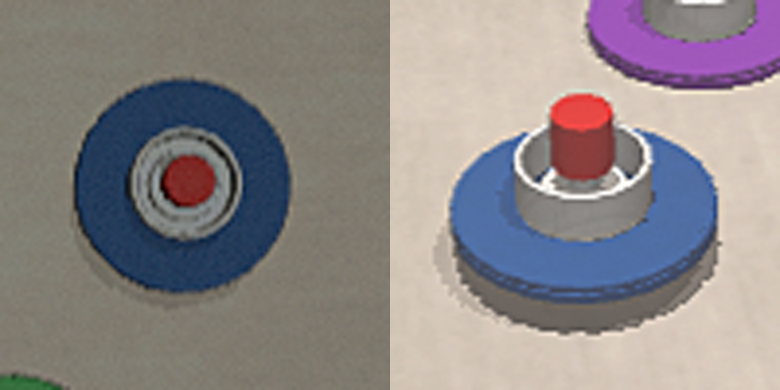

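The crop confirms it: the blue plate with steel collar and red knob stands nested on the white inner lid, at about (525.4, -348.4). Its measured height of 67.6 fits the expected 68. I'll go above it.

```bash
python3 -m creep '[{"translation":[50,-15,0],"angular":[0,0,0],"jaw":1},{"translation":[100,-30,10],"angular":[0,0,0],"jaw":1},{"translation":[155,-47,25],"angular":[0,0,0],"jaw":1},{"translation":[210,-64,45],"angular":[0,0,0],"jaw":1},{"translation":[265,-80,65],"angular":[0,0,0],"jaw":1},{"translation":[320,-97,85],"angular":[0,0,0],"jaw":1},{"translation":[364.6,-110.6,105],"angular":[0,0,0],"jaw":1},{"translation":[364.6,-110.6,112],"angular":[0,0,0],"jaw":1}]'
python3 - <<'E'
from m import *
from scipy.optimize import minimize
a=ctrl.get_image("top");b=ctrl.get_image("side");o=ctrl.get_obs();print(o["t"],o["ee_pos"])
th=np.linspace(0,2*np.pi,48)
def sil(n,x,y,zb):
    P=np.array([proj(n,[x+48*np.cos(t),y+48*np.sin(t),z]) for z in(92,zb) for t in th],np.float32);h=cv2.convexHull(P)
    im=np.zeros((480,640),np.uint8);cv2.fillConvexPoly(im,np.round(h*16).astype(np.int32),255,cv2.LINE_AA,4);return im/255.
for n,im,box in(("top",a,(175,255,255,330)),("side",b,(215,165,285,250))):
    m,s,c=blob(im,*BLUE,box);h=cv2.convexHull(np.argwhere(m)[:,::-1].astype(np.int32))
    t=np.zeros((480,640),np.uint8);cv2.fillConvexPoly(t,h,255);t=t/255.
    r=minimize(lambda p:np.abs(sil(n,*p)-t).sum(),[460,-55,20],method="Nelder-Mead",options=dict(initial_simplex=[[460,-55,20],[466,-55,20],[460,-49,20],[460,-55,40]]));print(n,r.x,r.fun)
cv2.imwrite("pics/c1.png",cv2.resize(b[200:340,215:385],None,fx=4,fy=4)[:,:,::-1])
E
```

```text
t: 2.0
ee_pos: [527.3, -345.9, 109.3]
orientation: [-3.086, -0.582, 0.001]
ft_force: [-0.4, 1.4, 0.0]
width: 87.8
grasp_force: 0.0
2.1 [ 525.05391157 -347.77632688  109.69240252]Traceback (most recent call last):
  File "<stdin>", line 11, in <module>
    res = _minimize_neldermead(fun, x0, args, callback, bounds=bounds,
                               **options)
    fxc = func(xc)
    fx = function(np.copy(x), *(wrapper_args + args))
  File "<stdin>", line 11, in <lambda>
  File "<stdin>", line 6, in sil
  File "h.py", line 11, in proj
    K,T=cam(n);q=np.linalg.inv(T)@np.append(p,1);q=K@[q[0],-q[1],-q[2]];return q[:2]/q[2]
        ~~~^^^
  File "h.py", line 5, in cam
    i=ctrl.camera_info(n);return np.array(i["camera_matrix"]),np.array(i["world_from_camera"])
ValueError: time passes only in moves, steps and waits
```

```bash
sed -i 's/^def cam/import functools\n@functools.cache\ndef cam/' h.py
cat > can.py <<'E'
from m import *
from scipy.optimize import minimize
a=ctrl.get_image("top");b=ctrl.get_image("side");o=ctrl.get_obs();print(o["t"],o["ee_pos"])
th=np.linspace(0,2*np.pi,48)
def sil(n,x,y,zb):
    P=np.array([proj(n,[x+48*np.cos(t),y+48*np.sin(t),z]) for z in(92,zb) for t in th],np.float32);h=cv2.convexHull(P)
    im=np.zeros((480,640),np.uint8);cv2.fillConvexPoly(im,np.round(h*16).astype(np.int32),255,cv2.LINE_AA,4);return im/255.
for n,im,box in(("top",a,(175,255,255,330)),("side",b,(215,165,285,250))):
    m,s,c=blob(im,*BLUE,box);h=cv2.convexHull(np.argwhere(m)[:,::-1].astype(np.int32))
    t=np.zeros((480,640),np.uint8);cv2.fillConvexPoly(t,h,255);t=t/255.
    r=minimize(lambda p:np.abs(sil(n,*p)-t).sum(),[460,-55,20],method="Nelder-Mead",options=dict(initial_simplex=[[460,-55,20],[466,-55,20],[460,-49,20],[460,-55,40]]));print(n,r.x,r.fun,s)
cv2.imwrite("pics/c1.png",cv2.resize(b[200:340,215:385],None,fx=4,fy=4)[:,:,::-1])
E
python3 can.py
```

```text
2.2 [ 524.8807333  -349.14044791  110.95161618]
top [460.54047485 -53.50956901  44.36732027] 94.41960784313726 [186 270  57  50 515]
side [461.29436476 -57.42299232  22.26960069] 303.5921568627451 [ 225  180   49   53 1812]
```

View pics/c1.png

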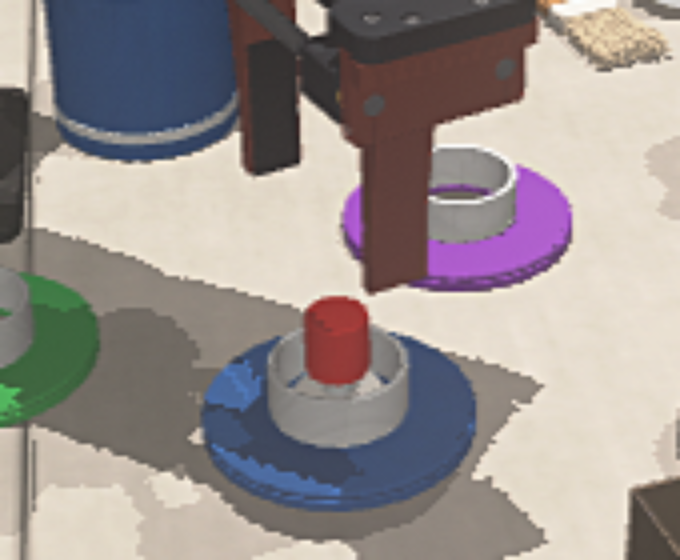

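The knob is centred between the fingers, clear of the collar. I'll descend 60 mm and grip.

```bash
python3 -m creep '[{"translation":[0,0,20],"angular":[0,0,0],"jaw":1},{"translation":[0,0,40],"angular":[0,0,0],"jaw":1},{"translation":[0,0,54],"angular":[0,0,0],"jaw":1},{"translation":[0,0,60],"angular":[0,0,0],"jaw":1},{"translation":[0,0,60],"angular":[0,0,0],"jaw":1},{"translation":[0,0,60],"angular":[0,0,0],"jaw":0.2},{"translation":[0,0,60],"angular":[0,0,0],"jaw":0.2},{"translation":[0,0,60],"angular":[0,0,0],"jaw":0.2}]'
python3 -m creep '[{"translation":[0,0,0],"angular":[0,0,0],"jaw":0},{"translation":[0,0,0],"angular":[0,0,0],"jaw":0},{"translation":[0,0,0],"angular":[0,0,0],"jaw":0},{"translation":[0,0,0],"angular":[0,0,0],"jaw":0},{"translation":[0,0,-5],"angular":[0,0,0],"jaw":0},{"translation":[0,0,-15],"angular":[0,0,0],"jaw":0},{"translation":[0,0,-30],"angular":[0,0,0],"jaw":0},{"translation":[0,0,-45],"angular":[0,0,0],"jaw":0}]'
```

```text
t: 3.2
ee_pos: [525.8, -348.5, 51.2]
orientation: [3.088, 0.576, 0.001]
ft_force: [0.1, 0.1, -0.7]
width: 61.5
grasp_force: 0.0
t: 4.2
ee_pos: [525.7, -348.5, 97.0]
orientation: [3.088, 0.576, 0.001]
ft_force: [-0.2, -0.4, -3.2]
width: 25.5
grasp_force: 30.0
```

```bash
python3 -m creep '[{"translation":[0,0,-20],"angular":[0,0,0],"jaw":0},{"translation":[0,0,-45],"angular":[0,0,0],"jaw":0},{"translation":[2,-10,-70],"angular":[0,0,0],"jaw":0},{"translation":[4,-28,-85],"angular":[0,0,0],"jaw":0},{"translation":[8,-55,-85],"angular":[0,0,0],"jaw":0},{"translation":[13,-85,-85],"angular":[0,0,0],"jaw":0},{"translation":[18,-115,-85],"angular":[0,0,0],"jaw":0},{"translation":[22.2,-147.2,-85],"angular":[0,0,0],"jaw":0}]'
python3 -m creep '[{"translation":[5,-30,0],"angular":[0,0,0],"jaw":0},{"translation":[10,-60,0],"angular":[0,0,0],"jaw":0},{"translation":[14,-90,0],"angular":[0,0,0],"jaw":0},{"translation":[18,-115,0],"angular":[0,0,0],"jaw":0},{"translation":[21,-135,0],"angular":[0,0,0],"jaw":0},{"translation":[22.5,-145,0],"angular":[0,0,0],"jaw":0},{"translation":[23,-150,0],"angular":[0,0,0],"jaw":0},{"translation":[23,-150,0],"angular":[0,0,0],"jaw":0}]'
python3 - <<'E'
from m import *
a=shot("top","t2.png");b=shot("side","s2.png");o=ctrl.get_obs();print(o["t"],o["ee_pos"],o["ft_force"],o["width"])
cv2.imwrite("pics/c2.png",np.hstack([cv2.resize(b[100:260,180:340],(400,400)),cv2.resize(a[240:340,160:260],(400,400))])[:,:,::-1])
E
```

```text
t: 5.2
ee_pos: [492.4, -201.4, 181.0]
orientation: [-3.088, -0.576, 0.0]
ft_force: [0.8, 0.7, -4.3]
width: 24.8
grasp_force: 30.0
t: 6.2
ee_pos: [460.6, -54.9, 180.8]
orientation: [3.088, 0.576, 0.0]
ft_force: [0.9, -0.5, -3.9]
width: 25.1
grasp_force: 30.0
6.3 [460.72838296 -55.26059483 180.73437734] [ 0.3465754  -0.06703778 -4.63492085] 25.004493683542947
```

View pics/c2.png

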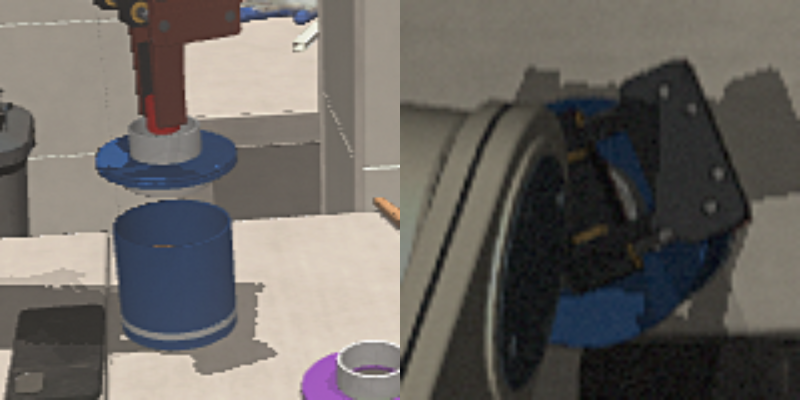

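The side view shows the nested lids level above the canister, with the plate at about columns 218–275 and the canister at 226–274. I'll check the sideways offset numerically in the same picture.

```bash
python3 - <<'E'
from m import *
b=cv2.imread("pics/s2.png")[:,:,::-1].copy()
m1,s1,_=blob(b,*BLUE,(205,140,290,176));m2,s2,_=blob(b,*BLUE,(205,178,290,245));print(s1,s2)
th=np.linspace(0,6.28,90)
def ext(x,y,r,zs):
    P=np.array([proj("side",[x+r*np.cos(t),y+r*np.sin(t),z]) for z in zs for t in th]);return P.min(0).round(1),P.max(0).round(1)
for y in(-50,-54,-58):
    print(y,ext(460.7,y,55,(146,154)),ext(460.7,y,48,(92,)),ext(460.7,y,48,(0,)))
E
```

```text
[218 152  56  24 549] [ 226  180   46   53 1660]
-50 (array([216.8, 149.8]), array([273.7, 174.2])) (array([223.7, 179.2]), array([271.5, 198.8])) (array([228.1, 217.9]), array([273.8, 239.9]))
-54 (array([216.7, 150.5]), array([273.8, 175. ])) (array([223.6, 179.9]), array([271.7, 199.6])) (array([228.1, 218.8]), array([273.9, 240.8]))
-58 (array([216.7, 151.2]), array([274. , 175.8])) (array([223.6, 180.7]), array([271.8, 200.5])) (array([228.1, 219.6]), array([274.1, 241.8]))
```

```bash
python3 -m creep '[{"translation":[0.5,-0.2,10],"angular":[0,0,0],"jaw":0},{"translation":[1.2,-0.4,20],"angular":[0,0,0],"jaw":0},{"translation":[1.2,-0.4,30],"angular":[0,0,0],"jaw":0},{"translation":[1.2,-0.4,36],"angular":[0,0,0],"jaw":0},{"translation":[1.2,-0.4,41],"angular":[0,0,0],"jaw":0},{"translation":[1.2,-0.4,45],"angular":[0,0,0],"jaw":0},{"translation":[1.2,-0.4,48],"angular":[0,0,0],"jaw":0},{"translation":[1.2,-0.4,50],"angular":[0,0,0],"jaw":0}]'
```

```text
t: 7.3
ee_pos: [461.7, -53.9, 130.8]
orientation: [-3.088, -0.576, -0.001]
ft_force: [-1.7, 3.5, 0.8]
width: 25.1
grasp_force: 30.0
```

```bash
python3 -m creep '[{"translation":[0,-1,0],"angular":[0,0,0],"jaw":0},{"translation":[0,-1,0.5],"angular":[0,0,0],"jaw":0},{"translation":[0,-1,1],"angular":[0,0,0],"jaw":0},{"translation":[0,-1,1.5],"angular":[0,0,0],"jaw":0},{"translation":[0,-1,1.8],"angular":[0,0,0],"jaw":0},{"translation":[0,-1,1.8],"angular":[0,0,0],"jaw":0},{"translation":[0,-1,1.8],"angular":[0,0,0],"jaw":0},{"translation":[0,-1,1.8],"angular":[0,0,0],"jaw":0}]'
```

```text
t: 8.3
ee_pos: [461.1, -53.1, 128.9]
orientation: [-3.088, -0.576, 0.0]
ft_force: [-0.4, 1.6, -3.2]
width: 25.4
grasp_force: 30.0
```

```bash
python3 -m creep '[{"translation":[0,0,0.5],"angular":[0,0,0],"jaw":0},{"translation":[0,0,0.8],"angular":[0,0,0],"jaw":0},{"translation":[0,0,1.1],"angular":[0,0,0],"jaw":0},{"translation":[0,0,1.5],"angular":[0,0,0],"jaw":0},{"translation":[0,0,1.5],"angular":[0,0,0],"jaw":0},{"translation":[0,0,1.5],"angular":[0,0,0],"jaw":0},{"translation":[0,0,1.5],"angular":[0,0,0],"jaw":0},{"translation":[0,0,1.5],"angular":[0,0,0],"jaw":0}]'
```

```text
t: 9.3
ee_pos: [461.2, -53.1, 127.4]
orientation: [3.088, 0.576, 0.0]
ft_force: [-1.5, 1.3, 2.2]
width: 25.4
grasp_force: 30.0
```

The lid is resting on the rim, so I'll release, rise and look.

```bash
python3 -m creep '[{"translation":[0,0,0],"angular":[0,0,0],"jaw":1},{"translation":[0,0,0],"angular":[0,0,0],"jaw":1},{"translation":[0,0,0],"angular":[0,0,0],"jaw":1},{"translation":[0,0,0],"angular":[0,0,0],"jaw":1},{"translation":[0,0,0],"angular":[0,0,0],"jaw":1},{"translation":[0,0,-20],"angular":[0,0,0],"jaw":1},{"translation":[0,0,-40],"angular":[0,0,0],"jaw":1},{"translation":[0,0,-55],"angular":[0,0,0],"jaw":1}]'
python3 - <<'E'
from m import *
b=shot("side","s3.png");o=ctrl.get_obs();print(o["t"],o["ee_pos"],o["ft_force"],o["width"])
_,s,c=blob(b,*RED,(215,110,290,180));print(s,c,proj("side",[461.2,-53.5,146]),proj("side",[464.2,-53.5,146]),proj("side",[461.2,-53.5,149]))
cv2.imwrite("pics/c3.png",cv2.resize(b[130:250,190:310],(600,600))[:,:,::-1])
E
```

```text
t: 10.3
ee_pos: [461.4, -53.1, 183.2]
orientation: [3.088, 0.576, 0.001]
ft_force: [0.2, -0.5, -0.4]
width: 87.9
grasp_force: 0.0
10.35 [462.29266292 -53.26717353 184.71739788] [ 1.05178496 -0.32119392  1.13610606] 87.5152964610544
[241 162  13  17 179] [247.22905028 169.79888268] [245.91737084 164.00201266] [247.45770685 163.90556596] [245.79769082 162.55795577]
```

View pics/c3.png

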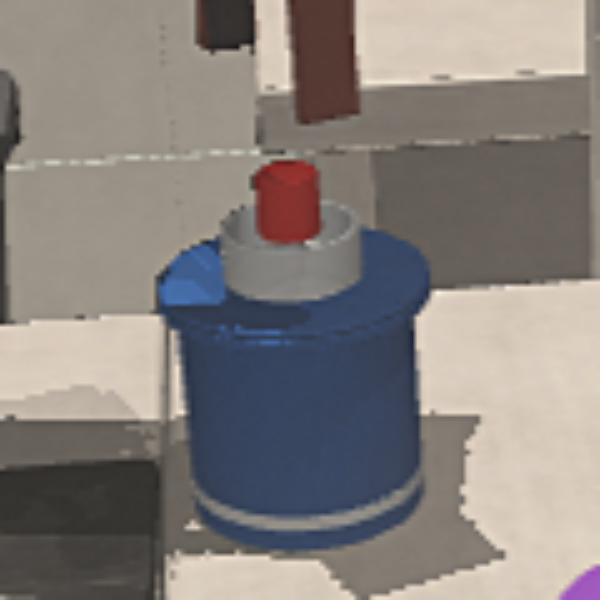

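The lids are seated level, with the plate's skirt down over the rim and the knob up (246,163). Next I close the jaws and approach the knob top.

```bash
python3 -m creep '[{"translation":[0,0,0],"angular":[0,0,0],"jaw":0},{"translation":[0,0,0],"angular":[0,0,0],"jaw":0},{"translation":[0,0,0],"angular":[0,0,0],"jaw":0},{"translation":[0,0,0],"angular":[0,0,0],"jaw":0},{"translation":[0,0,10],"angular":[0,0,0],"jaw":0},{"translation":[0,0,20],"angular":[0,0,0],"jaw":0},{"translation":[0,0,28],"angular":[0,0,0],"jaw":0},{"translation":[0,0,32],"angular":[0,0,0],"jaw":0}]'
python3 -m creep '[{"translation":[0,0,2],"angular":[0,0,0],"jaw":0},{"translation":[0,0,4],"angular":[0,0,0],"jaw":0},{"translation":[0,0,6],"angular":[0,0,0],"jaw":0},{"translation":[0,0,8],"angular":[0,0,0],"jaw":0},{"translation":[0,0,9.5],"angular":[0,0,0],"jaw":0},{"translation":[0,0,10.5],"angular":[0,0,0],"jaw":0},{"translation":[0,0,11],"angular":[0,0,0],"jaw":0},{"translation":[0,0,11],"angular":[0,0,0],"jaw":0}]'
```

```text
t: 11.35
ee_pos: [460.8, -53.1, 149.5]
orientation: [-3.088, -0.576, 0.002]
ft_force: [-0.3, -0.0, -0.2]
width: 11.4
grasp_force: 0.0
t: 12.35
ee_pos: [461.4, -53.1, 139.5]
orientation: [3.088, 0.576, 0.001]
ft_force: [-0.3, 0.5, 5.0]
width: 0.1
grasp_force: 2.6
```

Spring force is 5 N, which puts the knob about 6 mm down. I'll go on to the stop in small steps.

```bash
python3 -m creep '[{"translation":[0,0,0.5],"angular":[0,0,0],"jaw":0},{"translation":[0,0,1],"angular":[0,0,0],"jaw":0},{"translation":[0,0,1.5],"angular":[0,0,0],"jaw":0},{"translation":[0,0,1.8],"angular":[0,0,0],"jaw":0},{"translation":[0,0,2.1],"angular":[0,0,0],"jaw":0},{"translation":[0,0,2.1],"angular":[0,0,0],"jaw":0},{"translation":[0,0,2.1],"angular":[0,0,0],"jaw":0},{"translation":[0,0,2.1],"angular":[0,0,0],"jaw":0}]'
```

```text
t: 13.35
ee_pos: [461.5, -53.2, 138.2]
orientation: [3.088, 0.576, 0.001]
ft_force: [-3.2, 0.9, 14.2]
width: 0.6
grasp_force: 7.4
```

At 14 N and TCP z 138.2 the knob is on its stop, which fits a seat height of 78. I'll raise, open up, then straddle the collar.

```bash
python3 -m creep '[{"translation":[0,0,-4],"angular":[0,0,0],"jaw":0},{"translation":[0,0,-10],"angular":[0,0,0],"jaw":0},{"translation":[0,0,-25],"angular":[0,0,0],"jaw":0},{"translation":[0,0,-40],"angular":[0,0,0],"jaw":1},{"translation":[0,0,-40],"angular":[0,0,0],"jaw":1},{"translation":[0,0,-40],"angular":[0,0,0],"jaw":1},{"translation":[0,0,-40],"angular":[0,0,0],"jaw":1},{"translation":[0,0,-40],"angular":[0,0,0],"jaw":1}]'
python3 - <<'E'
from m import *
b=shot("side","s4.png");a=ctrl.get_image("top");o=ctrl.get_obs();print(o["t"],o["ee_pos"],o["width"])
_,s,c=blob(b,*RED,(215,110,290,180));print(s,c)
cv2.imwrite("pics/c4.png",np.hstack([cv2.resize(b[130:250,190:310],(400,400)),cv2.resize(a[240:340,160:260],(400,400))])[:,:,::-1])
E
```

```text
t: 14.35
ee_pos: [460.9, -53.1, 176.9]
orientation: [-3.088, -0.576, 0.001]
ft_force: [-0.8, -0.4, -0.2]
width: 47.1
grasp_force: 0.0
14.45 [461.00884757 -53.08075256 176.99114625] 55.22015785199915
[241 162  13  17 177] [247.16949153 169.84180791]
```

View pics/c4.png

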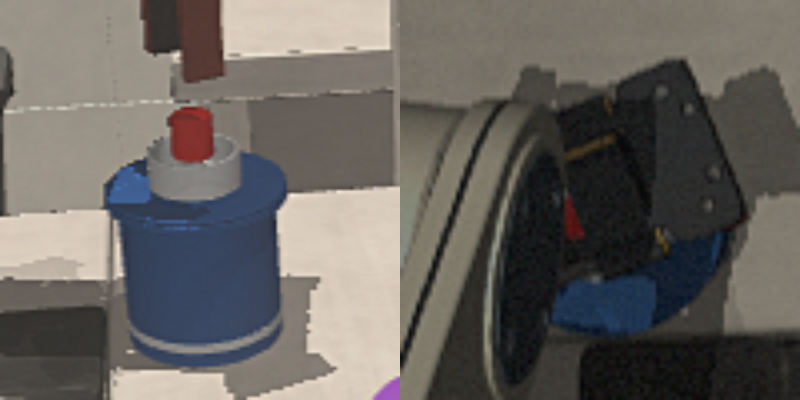

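The knob is back up at the same pixel (247,170) and the lids are unmoved. I'll lower to 3 mm above the plate and check before closing.

```bash
python3 -m creep '[{"translation":[0,0,0],"angular":[0,0,0],"jaw":1},{"translation":[0,0,0],"angular":[0,0,0],"jaw":1},{"translation":[0,0,15],"angular":[0,0,0],"jaw":1},{"translation":[0,0,30],"angular":[0,0,0],"jaw":1},{"translation":[0,0,45],"angular":[0,0,0],"jaw":1},{"translation":[0,0,58],"angular":[0,0,0],"jaw":1},{"translation":[0,0,67],"angular":[0,0,0],"jaw":1},{"translation":[0,0,71],"angular":[0,0,0],"jaw":1}]'
python3 -m creep '[{"translation":[0,0,0.5],"angular":[0,0,0],"jaw":0.75},{"translation":[0,0,0.5],"angular":[0,0,0],"jaw":0.7},{"translation":[0,0,0.5],"angular":[0,0,0],"jaw":0.68},{"translation":[0,0,0.5],"angular":[0,0,0],"jaw":0.66},{"translation":[0,0,0.5],"angular":[0,0,0],"jaw":0.66},{"translation":[0,0,0.5],"angular":[0,0,0],"jaw":0.5},{"translation":[0,0,0.5],"angular":[0,0,0],"jaw":0.5},{"translation":[0,0,0.5],"angular":[0,0,0],"jaw":0.5}]'
```

```text
t: 15.45
ee_pos: [461.0, -53.1, 105.6]
orientation: [-3.088, -0.576, 0.001]
ft_force: [-0.0, -0.1, 0.3]
width: 87.5
grasp_force: 0.0
t: 16.45
ee_pos: [461.2, -53.1, 105.9]
orientation: [3.088, 0.576, 0.0]
ft_force: [-1.0, -0.2, 2.5]
width: 56.1
grasp_force: 30.0
```

```bash
python3 -m creep '[{"translation":[0,0,-1],"angular":[0,0,0],"jaw":0.5},{"translation":[0,0,-2],"angular":[0,0,0],"jaw":0.5},{"translation":[0,0,-4],"angular":[0,0,0],"jaw":0.5},{"translation":[0,0,-7],"angular":[0,0,0],"jaw":0.5},{"translation":[0,0,-11],"angular":[0,0,0],"jaw":0.5},{"translation":[0,0,-16],"angular":[0,0,0],"jaw":0.5},{"translation":[0,0,-23],"angular":[0,0,0],"jaw":0.5},{"translation":[0,0,-30],"angular":[0,0,0],"jaw":0.5}]'
python3 -m creep '[{"translation":[0,0,-12],"angular":[0,0,0],"jaw":0.5},{"translation":[0,0,-25],"angular":[0,0,0],"jaw":0.5},{"translation":[0,0,-40],"angular":[0,0,0],"jaw":0.5},{"translation":[0,0,-53],"angular":[0,0,0],"jaw":0.5},{"translation":[0,0,-63],"angular":[0,0,0],"jaw":0.5},{"translation":[0,0,-69],"angular":[0,0,0],"jaw":0.5},{"translation":[0,0,-71],"angular":[0,0,0],"jaw":0.5},{"translation":[0,0,-71],"angular":[0,0,0],"jaw":0.5}]'
python3 - <<'E'
from m import *
b=shot("side","s5.png");o=ctrl.get_obs();print(o["t"],o["ee_pos"],o["ft_force"],o["width"],o["grasp_force"])
cv2.imwrite("pics/c5.png",cv2.resize(b[70:250,170:330],(533,600))[:,:,::-1])
E
```

```text
t: 17.45
ee_pos: [461.3, -53.1, 136.4]
orientation: [3.088, 0.576, 0.0]
ft_force: [0.9, 0.1, -2.4]
width: 56.2
grasp_force: 30.0
t: 18.45
ee_pos: [461.0, -53.1, 206.6]
orientation: [-3.088, -0.576, 0.001]
ft_force: [0.4, -0.4, -2.5]
width: 56.3
grasp_force: 30.0
18.5 [460.93667749 -53.06792358 206.44841686] [ 0.54189165  0.57813803 -1.6685801 ] 56.09218459124763 29.99973210738972
```

View pics/c5.png

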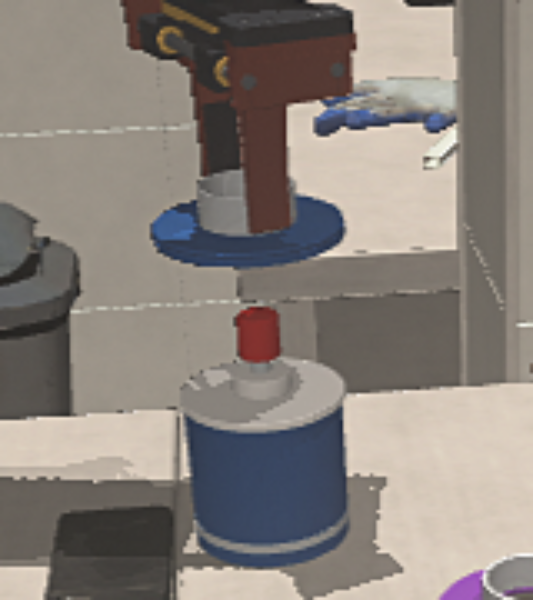

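The outer lid is held level about 100 mm up, and the inner lid sits in the canister with the knob up (247,170). I'll let it settle briefly and hand in.

```bash
python3 -m creep '[{"translation":[0,0,0],"angular":[0,0,0],"jaw":0.5},{"translation":[0,0,0],"angular":[0,0,0],"jaw":0.5},{"translation":[0,0,0],"angular":[0,0,0],"jaw":0.5},{"translation":[0,0,0],"angular":[0,0,0],"jaw":0.5},{"translation":[0,0,0],"angular":[0,0,0],"jaw":0.5},{"translation":[0,0,0],"angular":[0,0,0],"jaw":0.5},{"translation":[0,0,0],"angular":[0,0,0],"jaw":0.5},{"translation":[0,0,0],"angular":[0,0,0],"jaw":0.5}]' && python3 -c "
from workcell import ctrl
print(ctrl.close_job())"
```

```text
t: 19.5
ee_pos: [461.2, -53.1, 206.8]
orientation: [-3.088, -0.576, -0.0]
ft_force: [-0.7, 0.2, -2.5]
width: 56.0
grasp_force: 30.0
the job is handed in; nothing more can be done
None
```

I handed the job in at 19.5 s: both lids were seated, the knob was pressed to its stop and sprang back, and the blue outer lid is held level about 100 mm above where it lay, with the inner lid still home (the hand-in returned no verdict).

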